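Set the tilt of a laboratory rocker by its angle gauge and hold it

TASK

The rocker's drive screw is slack and its tilt must be set again: slide the angle gauge that stands askew on the rocker's platform fully home against both its stops, the long rail and the cross-bar, so that it sits square and flat, and let go of it. Then push down the free end of the platform (beyond the cross-bar) until the gauge's swinging pointer comes to rest on the set hand. Finish while still holding the platform there for a colleague to tighten the screw: pointer at rest on the set hand, gauge still home against both stops and not touched by the robot, everything else on the bench left where it stands.

Things in the scene. Friction and masses are not known exactly. Their poses are not given: they have to be found in the camera images.
- platform: Tilting platform of the see-saw rocker: aluminium plate, black rubber mat, 200 (x) x 270 (y) mm, over a white housing 190 x 200 x 64 mm. Origin on the pivot axis, 105 mm above the bench, midway along it; x along the pivot axis, away from the robot; y along the platform to its free end; z square to the mat, whose surface is at z = +20 mm. Swings about x, 0.30 rad either way.
- free_end (a point): Middle of the free end's bare mat (it spans y 45 to 135 mm), where to push down: (0, 115, 20) mm in the platform's frame. Rubber pivot bushes bring the platform back towards level (3 N m/rad) and the gauge's weight leans it up to 6 degrees, so it springs back if let go; held at the set hand's angle it takes about 3 to 8 N here.
- rail (a point): Middle of the rail's inner face at mat level: (85, 0, 20) mm in the platform's frame. Aluminium rail along the platform's whole far (+x) edge, 16 mm high above the mat, 6 mm thick.
- cross_bar (a point): Middle of the cross-bar's stop face at mat level: (0, 35, 20) mm in the platform's frame. Steel bar across the mat, 10 mm thick, 18 mm high above the mat; the gauge stands on its -y side, the free end is beyond it.
- stop_corner (a point): Inner corner of rail and cross-bar at mat level: (85, 35, 20) mm in the platform's frame, same axes as the platform. The gauge's corner belongs here.
- gauge: Loose pendulum angle gauge, 0.25 to 0.45 kg, askew on the mat: aluminium foot 50 (x) x 110 (y) x 14 mm, upright round dark case on it, 100 mm across, 32 mm thick (x -14 to +18 mm), centre 66 mm and top 116 mm above the underside. Origin: centre of the foot's underside; x out of the white dial, away from the robot; y along the foot. When home its origin is at x 60, y -20 mm in the platform's frame.
- gauge_corner (a point): Corner of the gauge's foot that goes into the corner of the stops: (25, 55, 0) mm in the gauge's frame. The foot's dial-side long edge goes against the rail, its +y end against the cross-bar.
- gauge_top (a point): Top of the gauge's round case, midway through its thickness: (2, 0, 116) mm in the gauge's frame. The case can be pinched across its 32 mm thickness from above.
- pointer (a joint): Angle of the swinging pointer (long thin black needle, round bob below its hub, behind the window) on the dial, rad: 0 at the top of the dial, growing as it turns about the gauge's +x (tip towards -y). It hangs plumb: with the gauge home it reads how far the free end is tilted down. It swings at 3 Hz after a movement and settles in about 2 s.
- set_hand (a joint): Angle of the set hand (short, broad, blunt dark-steel hand, ending 40 mm from the hub, behind the window) on the same dial, rad, same zero and direction; between 0.11 and 0.22. It stays where it is.
- pointer_tip (a point): Point on the needle 40 mm from the hub, at its tip; its z axis points along the needle, its x axis along the gauge's x.
- set_tip (a point): End of the set hand, 40 mm from the hub; its z axis points along the hand, its x axis along the gauge's x.
- spanner: Steel spanner 160 mm long, lying on the bench beyond the rocker, by its drive. Origin at its middle. Leave it.
- petri_dish: Shut clear plastic dish, 90 mm wide, 16 mm high, on the bench beside the rocker's -y end. Origin at the centre of its underside. Leave it.
- stub_jar: Small brown jar, 48 mm wide, 52 mm high, on the bench beyond the rocker. Origin at the centre of its underside. Leave it.
- beaker: Empty glass beaker, 94 mm wide at the rim, 125 mm high, back left. Origin at the centre of its underside. Leave it.
- flask_a: Empty stoppered volumetric flask, 68 mm wide, 190 mm high, left. Origin at the centre of its underside. Leave it.
- flask_b: Empty stoppered volumetric flask, 60 mm wide, 170 mm high, right. Origin at the centre of its underside. Leave it.
- reagent: Brown bottle, 72 mm wide, 150 mm high, left. Origin at the centre of its underside. Leave it.
Things that resemble listed ones, but are neither listed nor needed, are in the scene too. There is more than one size of the gauge; the one meant has the size given above.

How it is judged:
By the outcome, as a careful person would: the job done as asked, in the order asked, and still so for the second after the job is handed in, while the arm keeps its last pose, push and grip.
It also fails if it takes over 58 s, if anything falls off the work surface, if the arm or the gripper's body presses on something with over 40 N, if the wrist force passes 120 N, or if a joint passes its speed limit or range.

ROBOT

A 6-joint arm with a two-finger parallel gripper is mounted at the origin on the work surface. World frame = base frame: x ahead of the robot, y to its left, z up, the work surface at z = 0. Lengths are in mm, angles in rad, forces in N, time in s.
With the tool pointing down it reaches from about 250 to 850 mm from the base axis. Payload 12.5 kg.
Tool frame: the origin (TCP) lies on the centre line of the jaws, within the pads' length; the fingertips stand 11 mm ahead of it and the grasp point (between the pads) lies 8 mm behind it; z points along the fingers, y is the line along which they close (so a half turn about z gives the same grasp; the last joint's range is limited). The gripper opens to 93 mm and grips with 3 to 60 N. Pads are 15 mm wide; open, the fingers measure 128 mm over their backs; the gripper's body (75 mm by 188 mm) begins 65 mm behind the grasp point.
Start: joints at [1.137, 0.351, 1.652, -0, 1.139, -0.085], TCP at [187.942, 516.877, 229.633] pointing down, gripper open.
Joint ranges: [-2.75, 2.75], [-0.79, 2.1], [0.01, 2.65], [-1.57, 4.71], [0.07, 3.14], [-2.87, 2.87]. Speed limits (rad/s): [2.22, 2.22, 2.79, 3.14, 3.14, 3.14].

INTERFACE

Orientations are given as a unit quaternion [x, y, z, w].
In Python, from cell import sensors, eyes, workorder gives the robot as it stands.
- The arm moves only by the tool play_rows, never from a script. Its argument "moves" is one flat list of numbers, 7 for each row, row after row: the finger opening in cm, from 0 to 9.3, then the shift along the tool's x, y, z in cm, then the turn, a rotation vector about the tool's x, y, z in degrees. In form: [fingers, tx, ty, tz, ax, ay, az, fingers, tx, ty, tz, ax, ay, az, ...]. A call has 1 to 12 rows; each row shifts and turns the commanded pose from where the row before left it, along the tool's axes as they then stand; what a row does not reach is not made up. A row lasts 1/10 s, in which the tool goes at most 50 mm and 8.59 degrees, less where a joint would pass 70% of its speed; a pose out of reach is approached as far as the arm can. A call is refused whole if a number of a shift passes 5 or a number of a turn 8.59, either way. A call with a gripper value outside its range is refused whole. The fingers move at their own pace and stop on an object; "force" is the grip in N (left out, the last holds). Time passes only in rows, so rows that do not move let the fingers close. It gives the time, the measured TCP pose, the force and the opening at its end, in the units of the state.
- sensors.get_state(): the state, without advancing time (a new reading comes with each control period).
- eyes.read_camera(name): name is "scene" or "top"; returns a dict with "frame" (480x640x3 uint8, red, green, blue), "range_z" (480x640 float32, mm along the optical axis (not along the pixel's ray), 0 where there is no reading), "fovy" (degrees; the focal length in pixels is half the picture's height over the tangent of half this angle, whatever the lens; pixels are square), "cx", "cy" (the principal point, pixels), "R" (3x3) and "t" (3): a world point X has camera coordinates R X + t. Camera axes: x right, y down, z forward; pixel columns grow to the right and rows downward; lengths in mm; the calibration is good to about 2 mm. A picture is of the moment at which its call begins.
- workorder.finish_job(): hands the job in, once; it reports no verdict.
The state is a dict: "clock": time; "joint_positions": joint angles; "dq": joint speeds; "tau": joint torques, N m; "tool_pos": TCP position; "tool_rot": TCP orientation; "ft_force": force on the tool from outside, world axes, zero at the start; "torque": the same for the moment, N m; "width": opening from 0.0 (shut) to 1.0 (fully open).
Only numpy, scipy, OpenCV 4.12 (cv2) and the standard library are available. Lean on these libraries where they do the work, as an engineer would, in place of code of your own. Each camera call takes 0.05 s, during which the arm holds its last target. There are 200 camera calls.

## Working session

There is one attempt and no reset: what is moved stays moved. The work goes in short steps, Python scripts to look and compute and a tool call to move; the robot and the scene stay as the last step left them, time stands still between calls to the robot, and variables do not carry over. Pictures are saved under pics/ and viewed, on a budget of 10 in all, crops included, one or two more only if the job needs it, and the job is handed in when it is done.

Besides the shell and the picture viewer there is one more tool, called after "Call:" in YAML: its name, and indented under it one key for each argument. play_rows: Moves the arm, as the interface text tells. Its arguments: {"type":"object","properties":{"moves":{"type":"array","items":{"type":"number"}},"force":{"type":"number"}},"required":["moves"]}

```bash
mkdir -p pics; cat > h.py <<'E'
import numpy as np, cv2
from cell import sensors, eyes, workorder
def cam(n):
    c=eyes.read_camera(n); c['f']=240/np.tan(np.radians(c['fovy'])/2); c['R']=np.array(c['R']); c['t']=np.array(c['t']); return c
def save(c,fn,crop=None,s=1):
    im=c['frame'][:,:,::-1]
    if crop: u0,v0,u1,v1=crop; im=im[v0:v1,u0:u1]
    cv2.imwrite('pics/'+fn,cv2.resize(im,None,fx=s,fy=s,interpolation=cv2.INTER_CUBIC))
def pts(c):
    v,u=np.mgrid[0:480,0:640]; z=c['range_z']
    P=np.stack([(u-c['cx'])/c['f']*z,(v-c['cy'])/c['f']*z,z],-1)
    return (P-c['t'])@c['R']
def ray(c,u,v):
    d=np.array([(u-c['cx'])/c['f'],(v-c['cy'])/c['f'],1.])
    return -c['R'].T@c['t'], c['R'].T@d
def onz(c,u,v,z):
    o,d=ray(c,u,v); return o+d*(z-o[2])/d[2]
def proj(c,X):
    p=c['R']@np.array(X)+c['t']; return p[:2]/p[2]*c['f']+[c['cx'],c['cy']]
E
python3 - <<'E'
from h import *
for n in('scene','top'):
    c=cam(n); save(c,n+'0.png'); np.savez(n+'0.npz',**c)
    print(n,c['f'],c['cx'],c['cy'],'pos',-c['R'].T@c['t'],'fwd',c['R'][2])
print(sensors.get_state())
E
```

```text
scene 550.2648994598819 321.1847969241104 238.31367748153153 pos [1296.16083909 -253.26092311 1099.01826154] fwd [-0.62151146  0.19471804 -0.7588204 ]
top 498.62170959833134 321.6616266671465 238.46949390354237 pos [ 401.00459514  -33.92104866 1332.9327297 ] fwd [ 0.12341235 -0.00139064 -0.9923545 ]
{'clock': 0.1, 'joint_positions': array([ 1.13736298e+00,  3.51187022e-01,  1.65233846e+00,  1.47804729e-05,
        1.13909808e+00, -8.45925287e-02]), 'dq': array([ 0.00054229, -0.00143058, -0.00166765,  0.0015048 ,  0.00130196,
        0.00132633]), 'tau': array([-5.72164447e-05, -4.98026347e+01, -2.85703003e+01,  7.00094760e-02,
        2.39423983e-02, -3.16935564e-05]), 'tool_pos': array([187.84176765, 516.62159191, 229.16092252]), 'tool_rot': array([ 1.73540395e-01,  9.84826617e-01, -4.96542754e-04, -1.38508608e-04]), 'ft_force': array([-0.2316413 ,  0.70241835,  0.56267071]), 'torque': array([-0.01187249,  0.02630585,  0.02413064]), 'width': 0.9944466955921488}
```

View pics/scene0.png

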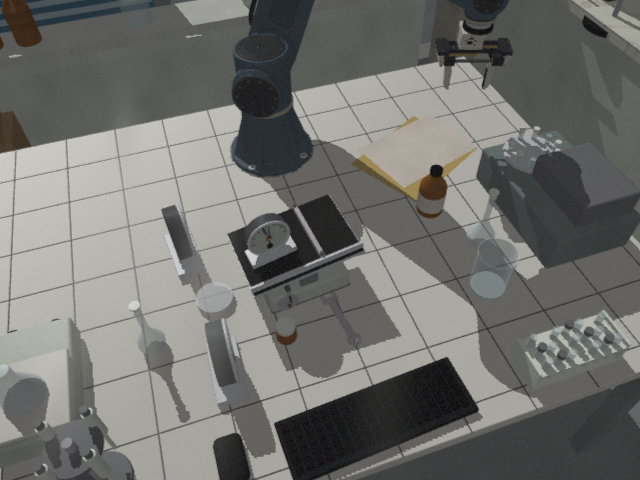

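View pics/top0.png

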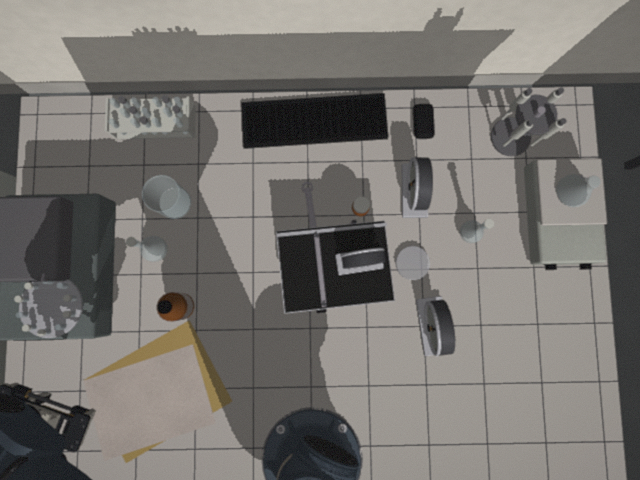

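Candidates for the gauge: on the platform at scene (268,235) / top (360,260); on the bench at scene (178,240) / top (438,325), and scene (225,365) / top (418,185). The last two look bigger and stand on the bench, so I choose the one on the platform and check it in a crop.

```bash
python3 - <<'E'
from h import *
s=dict(np.load('scene0.npz'));t=dict(np.load('top0.npz'))
a=cv2.resize(s['frame'][180:320,210:380,::-1],None,fx=4.2,fy=4.2,interpolation=cv2.INTER_CUBIC)
save(s,'crop_s.png',(210,180,380,320),4.4)
save(t,'crop_t.png',(265,210,435,320),4.4)
P=pts(t)
# mat plane from free end in top image
m=P[235:300,290:312].reshape(-1,3); m=m[np.isfinite(m).all(1)&(m[:,2]>60)&(m[:,2]<190)]
def fit(m):
    for _ in range(3):
        c=m.mean(0); n=np.linalg.svd(m-c,full_matrices=False)[2][2]; n*=np.sign(n[2]); r=(m-c)@n; m=m[abs(r)<2*r.std()+.3]
    return c,n,r.std()
c1,n1,sd=fit(m); print('mat free',c1,n1,sd)
m=P[280:296,335:385].reshape(-1,3); print('mat near',fit(m))
# height off mat
h=(P-c1)@n1
np.save('h.npy',h)
for lo,hi,nm in((8,13,'a'),(12,17,'foot/bar/rail'),(40,130,'case')):
    mk=((h>lo)&(h<hi)); mk[:, :270]=0; mk[:,400:]=0; mk[:210]=0; mk[320:]=0
    n,l,st,ce=cv2.connectedComponentsWithStats(mk.astype(np.uint8))
    for i in range(1,n):
        if st[i,4]>25: print(nm,st[i],ce[i],np.median(P[l==i],0).round(1),np.percentile(h[l==i],[5,50,95]).round(1))
E
```

```text
mat free [482.23150472  16.63092398 131.39523646] [ 0.00683783 -0.07699908  0.99700772] 2.0321950275131275
mat near (array([ 430.42830366, -124.74179798,  123.08365686]), array([ 0.99947376, -0.01825539,  0.02681314]), np.float64(11.096569642223223))
a [337 264  16  10  39] [344.51282051 269.        ] [472.8 -87.9 134.9] [ 9.1 11.9 13. ]
a [359 264  19   8  48] [368.375 267.875] [ 476.9 -149.8  129.6] [ 8.6 11.2 12.5]
foot/bar/rail [326 224  51   7  97] [351.42268041 227.12371134] [ 576.5 -107.3  135.8] [12.8 15.1 16.5]
foot/bar/rail [299 230  13   4  26] [305.15384615 231.53846154] [566.5   5.3 144.6] [12.6 15.  16.8]
foot/bar/rail [336 253  20  21 111] [342.43243243 265.22522523] [479.7 -80.4 137.6] [12.1 13.7 16.6]
foot/bar/rail [360 263  23   8  65] [372.04615385 266.69230769] [ 479.  -157.8  132.2] [12.1 14.  16. ]
case [341 248  45  21 671] [362.67511177 257.6318927 ] [ 494.3 -125.8  227.1] [ 69.7 106.7 116. ]
```

View pics/crop_s.png

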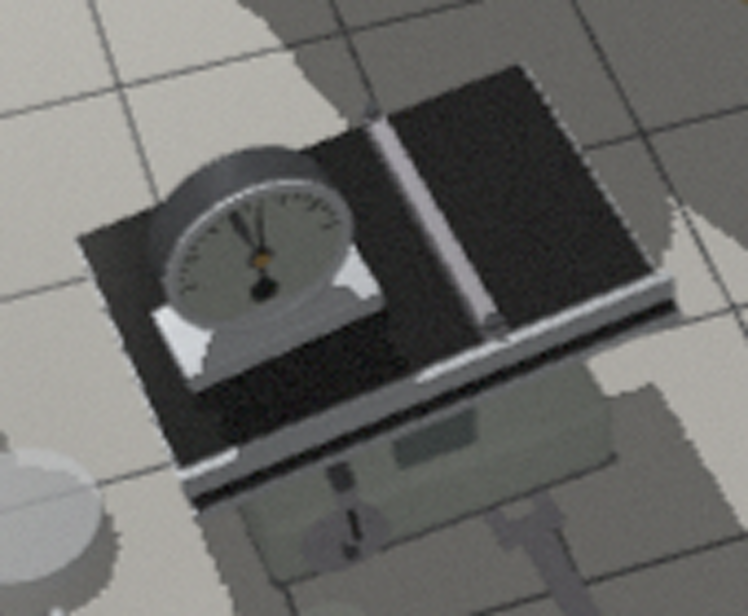

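View pics/crop_t.png

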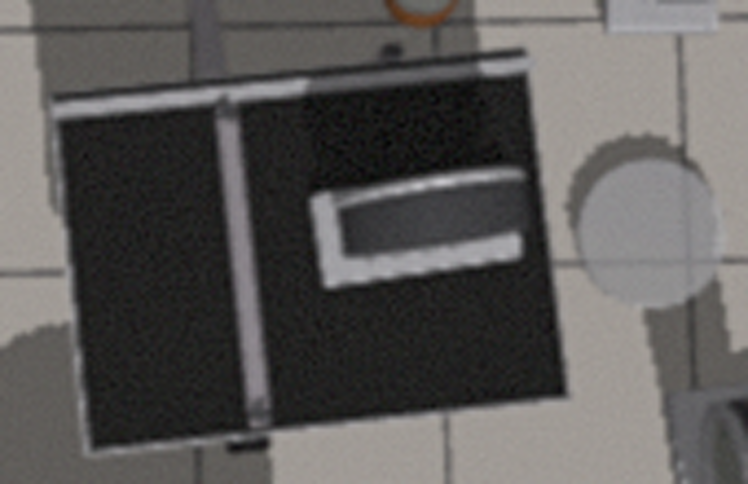

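Scene crop: the gauge on the platform has its needle near (262,220) and the broad set hand left of it at (240,222). It is the smaller gauge. Top crop: its foot's visible corners are (312,195), (325,288), (522,257); the platform corners are (90,455), (567,395); the bar's right edge runs (238,100)-(270,425). It is turned about 2-3° and stands well short of both stops.

```bash
cat > fit.py <<'E'
from h import *
from scipy.optimize import least_squares
from scipy.spatial.transform import Rotation as Ro
def pw(p,X):  # platform params px,py,yaw,tilt
    return Ro.from_euler('ZX',[p[2],p[3]]).apply(np.atleast_2d(X))+[p[0],p[1],105]
def gw(p,g,X): # gauge in platform: x,y,yaw
    return pw(p,Ro.from_euler('z',g[2]).apply(np.atleast_2d(X))+[g[0],g[1],20])
E
python3 - <<'E'
from fit import *
t=dict(np.load('top0.npz'));s=dict(np.load('scene0.npz'))
k=lambda u,v:(u/4.4+265-.4,v/4.4+210-.4)
ks=lambda u,v:(u/4.4+210-.4,v/4.4+180-.4)
M=[(t,k(90,452),(-100,135,20)),(t,k(567,393),(-100,-135,20)),
   (t,k(238,110),(80,35,38)),(t,k(269,405),(-80,35,38)),(t,k(527,55),(91,-135,36)),(t,k(55,97),(91,135,36)),
   (s,ks(80,240),(-100,-135,20)),(s,ks(520,66),(-100,135,20))]
f=lambda p:np.concatenate([proj(c,pw(p,X)[0])-uv for c,uv,X in M])
r=least_squares(f,[480,-80,0,.07],loss='soft_l1'); p=r.x; print('plat',p,'\n',f(p).reshape(-1,2).round(1))
G=[(t,k(312,195),(25,55,14)),(t,k(325,286),(-25,55,14)),(t,k(522,257),(-25,-55,14)),
   (s,ks(384,297),(25,55,14)),(s,ks(193,380),(25,-55,14)),(s,ks(153,315),(-25,-55,14))]
fg=lambda g:np.concatenate([proj(c,gw(p,g,X)[0])-uv for c,uv,X in G])
r=least_squares(fg,[0,-60,0]); g=r.x; print('gauge',g,np.degrees(g[2]),'\n',fg(g).reshape(-1,2).round(1))
np.savez('pose.npz',p=p,g=g)
E
```

```text
plat [ 4.85784799e+02 -6.52639222e+01  9.14212410e-02  1.13321020e-01] 
 [[-1.1  0.3]
 [ 1.1  1.2]
 [-0.5 -1.9]
 [-0.1 -2.2]
 [ 1.9 -0.2]
 [-1.   0.5]
 [-1.7  0.3]
 [ 0.4 -2.4]]
gauge [ 3.50203398e+00 -5.63281639e+01  4.19532848e-02] 2.4037461564967724 
 [[-0.5 -0.3]
 [-0.2 -0.4]
 [-0.6 -0.4]
 [-0.4 -1.3]
 [-1.1  0.5]
 [-0.  -0.1]]
```

```bash
python3 - <<'E'
from fit import *
t=dict(np.load('top0.npz'));s=dict(np.load('scene0.npz'))
k=lambda u,v:(u/4.4+265-.4,v/4.4+210-.4)
ks=lambda u,v:(u/4.4+210-.4,v/4.4+180-.4)
M=[(t,k(90,452),(-100,135,20)),(t,k(567,393),(-100,-135,20)),(t,k(527,55),(91,-135,36)),(t,k(55,97),(91,135,36)),
   (s,ks(80,240),(-100,-135,20)),(s,ks(520,66),(-100,135,20))]
B=[(t,k(238,110),(80,35,38)),(t,k(269,405),(-80,35,38))]
full=lambda q:[q[0],q[1],q[2],.078]
f=lambda q:np.concatenate([proj(c,pw(full(q),X)[0])-uv for c,uv,X in M]+[(proj(c,pw(full(q),X)[0])-uv)[:1] for c,uv,X in B])
r=least_squares(f,[480,-80,0]); p=full(r.x); print('plat',p,'\n',f(p).round(1))
G=[(t,k(312,195),(25,55,14)),(t,k(325,286),(-25,55,14)),(t,k(522,257),(-25,-55,14)),
   (s,ks(384,297),(25,55,14)),(s,ks(193,380),(25,-55,14)),(s,ks(153,315),(-25,-55,14))]
fg=lambda g:np.concatenate([proj(c,gw(p,g,X)[0])-uv for c,uv,X in G])
r=least_squares(fg,[0,-60,0]); g=r.x; print('gauge',g,np.degrees(g[2]),'\n',fg(g).reshape(-1,2).round(1))
np.savez('pose.npz',p=p,g=g)
P=pts(t); h=(P-pw(p,[0,0,20])[0])@Ro.from_euler('ZX',[p[2],p[3]]).as_matrix()
m=h[210:320,270:400].reshape(-1,3)
a=m[(m[:,2]>12)&(m[:,2]<20)]
ra=a[a[:,0]>70]; print('rail x pct',np.percentile(ra[:,0],[5,50,95]).round(1), 'mat z', np.median(m[(abs(m[:,2])<6)&(m[:,1]>50)],0))
ca=m[m[:,2]>60]; print('case pct',np.percentile(ca,[3,50,97],axis=0).round(1))
E
```

```text
plat [np.float64(487.5021144886499), np.float64(-65.6147917286841), np.float64(0.09320274468271537), 0.078] 
 [-1.2 -0.3  1.4  0.4  1.8 -1.2 -1.4  0.3 -1.9 -0.4  0.8 -0.7 -1.  -0.5]
gauge [ 2.58130423e+00 -5.69506509e+01  5.19602212e-02] 2.9771013767866776 
 [[-0.6 -0.4]
 [-0.1 -0.5]
 [-0.2 -1.2]
 [-0.2 -1.3]
 [-1.1 -0.2]
 [-0.3 -0.7]]
rail x pct [81.5 84.5 87.4] mat z [-8.72773197e+00  9.30419368e+01 -8.61226489e-02]
case pct [[ -83.2 -100.1   71.8]
 [   0.   -46.6  108. ]
 [  17.2  135.2 1201.1]]
```

```bash
cat > plan.py <<'E'
from fit import *
D=np.load('pose.npz'); p=D['p']
def frame(tilt=None):
    return Ro.from_euler('ZX',[p[2],p[3] if tilt is None else tilt])
def lean(deg): # tool y=+plat y, leaning back from +x (pushes +x)
    a=np.radians(deg);c,s=np.cos(a),np.sin(a)
    return Ro.from_matrix(np.array([[-c,0,-s],[0,1,0],[s,0,-c]]).T)
def go(ptgt,Rtool,tilt=None):
    F=frame(tilt); T=F.apply(ptgt)+[p[0],p[1],105]; R=F*Rtool
    st=sensors.get_state(); C=Ro.from_quat(st['tool_rot']); x=np.array(st['tool_pos'])
    print('t',st['clock'],'tcp plat',(F.inv().apply(x-[p[0],p[1],105])).round(1),'F',np.array(st['ft_force']).round(1))
    print('rot deg(tool)',np.degrees((C.inv()*R).as_rotvec()).round(2),'world target',T.round(1))
    print('shift cm after rot',(R.inv().apply(T-x)/10).round(2),' without rot',(C.inv().apply(T-x)/10).round(2))
E
python3 -c "
from plan import *
go([-65,-57,100],lean(25)); go([-65,-57,36],lean(25))"
```

```text
t 0.1 tcp plat [-244.2  615.4   76.4] F [-0.2  0.7  0.6]
rot deg(tool) [ -9.9  -23.61 -23.92] world target [ 428.8 -136.   200.3]
shift cm after rot [-17.23 -67.24   5.44]  without rot [-44.95 -53.09   2.94]
t 0.1 tcp plat [-244.2  615.4   76.4] F [-0.2  0.7  0.6]
rot deg(tool) [ -9.9  -23.61 -23.92] world target [ 428.3 -131.   136.4]
shift cm after rot [-14.53 -67.24  11.24]  without rot [-44.74 -52.63   9.32]
```

Call:
play_rows:
  moves: [6,0,0,0,-2,-4.7,-4.8,6,0,0,0,-2,-4.7,-4.8,6,0,0,0,-2,-4.7,-4.8,6,0,0,0,-2,-4.7,-4.8,6,0,0,0,-2,-4.7,-4.8,6,-0.86,-3.36,0,0,0,0,6,-0.86,-3.36,0,0,0,0,6,-0.86,-3.36,0,0,0,0,6,-0.86,-3.36,0,0,0,0,6,-0.86,-3.36,0,0,0,0,6,-0.86,-3.36,0,0,0,0,6,-0.86,-3.36,0,0,0,0]

```text
clock: 1.3
tool_pos: [264.7, 285.3, 235.9]
tool_rot: [-0.038, 0.975, 0.05, 0.214]
ft_force: [-0.4, -0.8, -0.2]
width: 0.645
```

Call:
play_rows:
  moves: [6,-0.86,-3.36,0,0,0,0,6,-0.86,-3.36,0,0,0,0,6,-0.86,-3.36,0,0,0,0,6,-0.86,-3.36,0,0,0,0,6,-0.86,-3.36,0,0,0,0,6,-0.86,-3.36,0,0,0,0,6,-0.86,-3.36,0,0,0,0,6,-0.86,-3.36,0,0,0,0,6,-0.86,-3.36,0,0,0,0,6,-0.86,-3.36,0,0,0,0,6,0,0,0,0,0,0,6,0,0,0,0,0,0]

```text
clock: 2.5
tool_pos: [373.5, -41.0, 244.6]
tool_rot: [-0.036, 0.975, 0.05, 0.213]
ft_force: [-0.1, -0.1, -1.3]
width: 0.644
```

```bash
python3 -c "
from plan import *
go([-65,-57,100],lean(25)); go([-65,-57,36],lean(25))
print(sensors.get_state()['width'])"
```

```text
t 2.5 tcp plat [-111.2   45.8  136.4] F [-0.1 -0.1 -1.3]
rot deg(tool) [ 0.16 -0.13 -0.11] world target [ 428.8 -136.   200.3]
shift cm after rot [ -2.65 -10.28   5.25]  without rot [ -2.68 -10.29   5.22]
t 2.5 tcp plat [-111.2   45.8  136.4] F [-0.1 -0.1 -1.3]
rot deg(tool) [ 0.16 -0.13 -0.11] world target [ 428.3 -131.   136.4]
shift cm after rot [  0.06 -10.28  11.05]  without rot [  0.02 -10.32  11.03]
0.6442786649680637
```

Call:
play_rows:
  moves: [6,0,-3.45,0,0,0,0,6,0,-3.45,0,0,0,0,6,0,-3.4,0,0,0,0,6,0,0,3,0,0,0,6,0,0,3,0,0,0,6,0,0,3,0,0,0,6,0,0,1,0,0,0,6,0,0,0.6,0,0,0,6,0,0,0,0,0,0,6,0,0,0,0,0,0]

```text
clock: 3.5
tool_pos: [427.5, -130.9, 141.8]
tool_rot: [-0.038, 0.975, 0.049, 0.214]
ft_force: [-0.2, -0.1, 0.5]
width: 0.646
```

```bash
python3 -c "
from plan import *
go([-65,-57,36],lean(25)); go([-40,-57,36],lean(25));go([20,-57,36],lean(25))
s=cam('scene');t=cam('top');
a=cv2.resize(s['frame'][170:320,180:390,::-1],(800,571),interpolation=cv2.INTER_CUBIC)
cv2.imwrite('pics/s1.png',a)"
```

```text
t 3.5 tcp plat [-65.8 -56.4  41.4] F [-0.2 -0.1  0.5]
rot deg(tool) [ 0.15 -0.01  0.07] world target [ 428.3 -131.   136.4]
shift cm after rot [ 0.15 -0.06  0.52]  without rot [ 0.15 -0.06  0.52]
t 3.5 tcp plat [-65.8 -56.4  41.4] F [-0.2 -0.1  0.5]
rot deg(tool) [ 0.15 -0.01  0.07] world target [ 453.2 -128.7  136.4]
shift cm after rot [-2.11 -0.06  1.58]  without rot [-2.11 -0.07  1.58]
t 3.5 tcp plat [-65.8 -56.4  41.4] F [-0.2 -0.1  0.5]
rot deg(tool) [ 0.15 -0.01  0.07] world target [ 513.  -123.1  136.4]
shift cm after rot [-7.55 -0.06  4.11]  without rot [-7.55 -0.08  4.11]
```

View pics/s1.png

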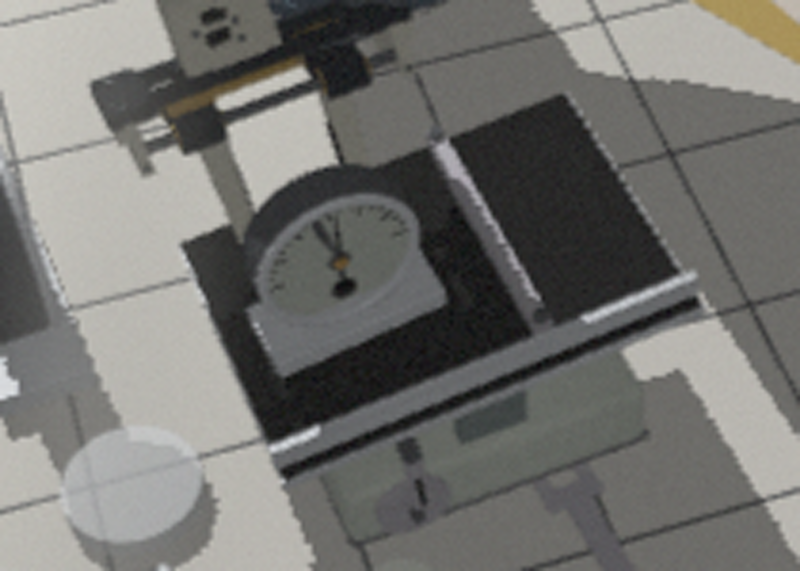

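The view shows both fingers behind the case (at (225,180) and (340,140)), with the gripper body clear of it. Next I push towards the rail.

Call:
play_rows:
  moves: [6,0.1,-0.03,0.5,0,0,0,6,-1.1,-0.03,0.5,0,0,0,6,-1.1,0,0.55,0,0,0,6,-0.45,0,0.21,0,0,0,6,-0.45,0,0.21,0,0,0,6,-0.45,0,0.21,0,0,0,6,-0.45,0,0.21,0,0,0,6,-0.45,0,0.21,0,0,0,6,-0.45,0,0.21,0,0,0,6,-0.45,0,0.21,0,0,0,6,-0.45,0,0.21,0,0,0,6,0,0,0,0,0,0]

```text
clock: 4.8
tool_pos: [493.0, -125.0, 135.7]
tool_rot: [-0.038, 0.975, 0.049, 0.214]
ft_force: [0.7, -0.5, 0.5]
width: 0.645
```

```bash
cat > look.py <<'E'
from plan import *
def tops(c):
    "tilt + gauge pose from top depth, platform frame"
    P=pts(c)
    F0=frame(); 
    m=P[200:330,265:405].reshape(-1,3); m=m[np.isfinite(m).all(1)]
    q=Ro.from_euler('z',-p[2]).apply(m-[p[0],p[1],0])
    # rail top band for the tilt: x 82..92
    r=q[(q[:,0]>83)&(q[:,0]<90)&(abs(q[:,1])<132)&(q[:,2]>115)&(q[:,2]<175)]
    k=np.polyfit(r[:,1],r[:,2],1)
    for _ in range(4):
        e=r[:,2]-np.polyval(k,r[:,1]); k=np.polyfit(r[abs(e)<4,1],r[abs(e)<4,2],1)
    return np.arctan(k[0]),k[1],len(r)
E
python3 -c "
from look import *
go([0,-57,36],lean(25)); go([20,-57,36],lean(25))
t=cam('top'); print(tops(t)); s=cam('scene')
a=s['frame'][170:320,180:390,::-1]
b=t['frame'][205:320,260:421,::-1]
f=lambda a:cv2.resize(a,(500,int(500*a.shape[0]/a.shape[1])),interpolation=cv2.INTER_CUBIC)
a,b=f(a),f(b); cv2.imwrite('pics/s2.png',cv2.resize(np.vstack([a,b])[:714],None,fx=.84,fy=.84))"
```

```text
t 4.8 tcp plat [ -0.  -57.1  35.2] F [ 0.7 -0.5  0.5]
rot deg(tool) [ 0.17 -0.05  0.04] world target [ 493.1 -125.   136.4]
shift cm after rot [-0.04  0.01 -0.07]  without rot [-0.04  0.01 -0.07]
t 4.8 tcp plat [ -0.  -57.1  35.2] F [ 0.7 -0.5  0.5]
rot deg(tool) [ 0.17 -0.05  0.04] world target [ 513.  -123.1  136.4]
shift cm after rot [-1.85  0.01  0.78]  without rot [-1.85  0.    0.78]
(np.float64(0.07895999239224506), np.float64(140.77602354884814), 219)
```

View pics/s2.png

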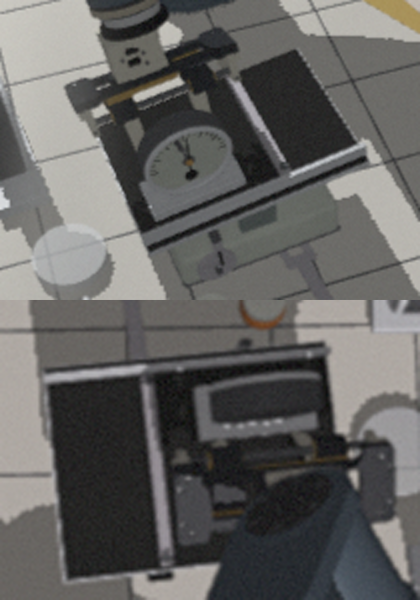

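The foot has squared to the fingers, stayed upright and moved about 34 mm. I continue to the rail.

Call:
play_rows:
  moves: [6,-0.45,0,0.21,0,0,0,6,-0.45,0,0.21,0,0,0,6,-0.45,0,0.21,0,0,0,6,-0.27,0,0.13,0,0,0,6,-0.18,0,0.08,0,0,0,6,0,0,0,0,0,0]

```text
clock: 5.5
tool_pos: [512.3, -123.0, 135.5]
tool_rot: [-0.038, 0.975, 0.05, 0.214]
ft_force: [-1.0, 0.1, -0.5]
width: 0.644
```

Call:
play_rows:
  moves: [6,-0.09,0,0.04,0,0,0,6,0,0,0,0,0,0]

```text
clock: 5.7
tool_pos: [512.6, -123.0, 135.3]
tool_rot: [-0.038, 0.975, 0.05, 0.213]
ft_force: [-5.5, -2.1, 1.5]
width: 0.644
```

Call:
play_rows:
  moves: [6,-0.09,0,0.04,0,0,0,6,0,0,0,0,0,0]

```text
clock: 5.9
tool_pos: [513.0, -123.0, 135.1]
tool_rot: [-0.038, 0.975, 0.05, 0.213]
ft_force: [-11.7, -4.4, 3.4]
width: 0.644
```

Call:
play_rows:
  moves: [6,-0.09,0,0.04,0,0,0,6,0,0,0,0,0,0]

```text
clock: 6.1
tool_pos: [513.2, -122.9, 134.7]
tool_rot: [-0.038, 0.975, 0.05, 0.212]
ft_force: [-18.8, -6.7, 4.7]
width: 0.645
```

Rail contact is confirmed: the force rises 6 N per mm. Next I back off and reorient for the push to the cross-bar.

Call:
play_rows:
  moves: [6,0.5,0,-0.3,0,0,0,6,0.5,0,-0.5,0,0,0,6,0,0,-3,0,0,0,6,0,0,-4,0,0,0,4,0,0,-4.5,0,0,0,2,0,0,-4.5,0,0,0,0.5,0,0,-3,0,0,0,0.5,0,0,0,0,0,0]

```text
clock: 6.9
tool_pos: [424.4, -146.7, 314.4]
tool_rot: [-0.038, 0.974, 0.047, 0.216]
ft_force: [-0.4, 0.3, -0.4]
width: 0.353
```

```bash
cat >> plan.py <<'E'
def leany(deg): return Ro.from_euler('z',90,degrees=True)*lean(deg)
E
python3 - <<'E'
from look import *
t=cam('top'); print(tops(t))
go([57,-190,170],leany(25)); go([57,-140,36],leany(25))
# foot top corners and platform, compare with prediction
for y in (-50,-57,-64):
    print(y,[proj(t,gw(p,[60,y,0],X)[0]).round(1) for X in ((-25,55,14),(-25,-55,14))])
save(t,'t3.png',(290,210,410,310),5)
E
```

```text
(np.float64(0.08400934146571504), np.float64(140.07195214575205), 154)
t 6.95 tcp plat [-70.4 -57.9 212.3] F [ 0.1  0.4 -0.3]
rot deg(tool) [-38.1    0.09 -81.48] world target [ 563.1 -262.1  259.7]
shift cm after rot [ 13.76 -12.74  -1.75]  without rot [ -9.73 -13.22   9.23]
t 6.95 tcp plat [-70.4 -57.9 212.3] F [ 0.1  0.4 -0.3]
rot deg(tool) [-38.1    0.09 -81.48] world target [ 557.5 -202.1  130. ]
shift cm after rot [ 14.89 -12.74  12.51]  without rot [-4.04 -8.22 21.37]
-50 [array([332. , 249.5]), array([376.9, 244.9])]
-57 [array([334.9, 249.2]), array([379.7, 244.6])]
-64 [array([337.8, 248.9]), array([382.5, 244.3])]
```

View pics/t3.png

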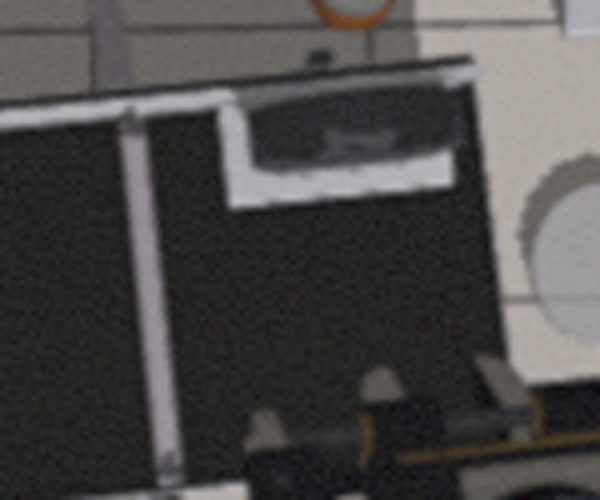

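The top crop shows the foot flush along the rail and squared, corners at (230,210) and (453,187). The bar's edge is at about x=140, so roughly 40 mm remain in y.

Call:
play_rows:
  moves: [0.5,0,0,0,-3.46,0,-7.41,0.5,0,0,0,-3.46,0,-7.41,0.5,0,0,0,-3.46,0,-7.41,0.5,0,0,0,-3.46,0,-7.41,0.5,0,0,0,-3.46,0,-7.41,0.5,0,0,0,-3.46,0,-7.41,0.5,0,0,0,-3.46,0,-7.41,0.5,0,0,0,-3.46,0,-7.41,0.5,0,0,0,-3.46,0,-7.41,0.5,0,0,0,-3.46,0,-7.41,0.5,0,0,0,-3.46,0,-7.41,0.5,0,0,0,0,0,0]

```text
clock: 8.15
tool_pos: [522.0, 107.9, 429.5]
tool_rot: [-0.577, 0.796, 0.174, 0.055]
ft_force: [0.7, -0.5, 0.2]
width: 0.055
```

Call:
play_rows:
  moves: [0.5,2.75,-2.55,-0.35,0,0,0,0.5,2.75,-2.55,-0.35,0,0,0,0.5,2.75,-2.55,-0.35,0,0,0,0.5,2.75,-2.55,-0.35,0,0,0,0.5,2.75,-2.55,-0.35,0,0,0,0.5,0,0,0,0,0,0,0.5,0,0,0,0,0,0]

```text
clock: 8.85
tool_pos: [608.6, 3.5, 410.1]
tool_rot: [-0.528, 0.833, 0.164, 0.031]
ft_force: [-0.1, -0.8, 0.2]
width: 0.053
```

```bash
python3 - <<'E'
from look import *
for c in ([57,-190,170],[57,-145,36],[57,-100,37]): go(c,leany(25),.082)
E
```

```text
t 8.85 tcp plat [127.   82.3 299.4] F [-0.1 -0.8  0.2]
rot deg(tool) [  2.12 -12.33 -31.87] world target [ 563.2 -262.7  258.9]
shift cm after rot [30.15  7.    0.22]  without rot [28.54 -9.95  6.67]
t 8.85 tcp plat [127.   82.3 299.4] F [-0.1 -0.8  0.2]
rot deg(tool) [  2.12 -12.33 -31.87] world target [ 558.  -207.1  129. ]
shift cm after rot [31.73  7.   14.26]  without rot [ 26.86 -10.46  20.7 ]
t 8.85 tcp plat [127.   82.3 299.4] F [-0.1 -0.8  0.2]
rot deg(tool) [  2.12 -12.33 -31.87] world target [ 553.8 -162.6  133.7]
shift cm after rot [27.61  7.   16.07]  without rot [23.07 -8.25 21.67]
```

```bash
python3 - <<'E'
from look import *
st=sensors.get_state(); print(st['joint_positions'].round(3),st['dq'].round(3))
E
```

```text
[-0.193  0.437  1.129  0.286  1.755 -2.867] [ 0.019 -0.028  0.004  0.002  0.005  0.002]
```

Joint 6 ran into its limit, so I use the half-turn-equivalent orientation instead.

```bash
cat >> plan.py <<'E'
def leany2(deg): return leany(deg)*Ro.from_euler('z',180,degrees=True)
E
python3 - <<'E'
from look import *
for c in ([57,-190,170],[57,-145,36]): go(c,leany2(25),.082)
E
```

```text
t 8.85 tcp plat [127.   82.3 299.4] F [-0.1 -0.8  0.2]
rot deg(tool) [-16.34  -2.81 147.27] world target [ 563.2 -262.7  258.9]
shift cm after rot [-30.15  -7.     0.22]  without rot [28.54 -9.95  6.67]
t 8.85 tcp plat [127.   82.3 299.4] F [-0.1 -0.8  0.2]
rot deg(tool) [-16.34  -2.81 147.27] world target [ 558.  -207.1  129. ]
shift cm after rot [-31.73  -7.    14.26]  without rot [ 26.86 -10.46  20.7 ]
```

Call:
play_rows:
  moves: [0.5,0,0,0,-0.91,-0.16,8.18,0.5,0,0,0,-0.91,-0.16,8.18,0.5,0,0,0,-0.91,-0.16,8.18,0.5,0,0,0,-0.91,-0.16,8.18,0.5,0,0,0,-0.91,-0.16,8.18,0.5,0,0,0,-0.91,-0.16,8.18,0.5,0,0,0,-0.91,-0.16,8.18,0.5,0,0,0,-0.91,-0.16,8.18,0.5,0,0,0,-0.91,-0.16,8.18,0.5,0,0,0,-0.91,-0.16,8.18,0.5,0,0,0,-0.91,-0.16,8.18,0.5,0,0,0,-0.91,-0.16,8.18]

```text
clock: 10.05
tool_pos: [608.1, 4.5, 411.7]
tool_rot: [0.286, 0.925, 0.208, -0.136]
ft_force: [0.9, 0.2, 0.7]
width: 0.05
```

```bash
python3 - <<'E'
from look import *
print(sensors.get_state()['joint_positions'].round(3))
for c in ([57,-190,170],[57,-145,36]): go(c,leany2(25),.082)
E
```

```text
[-0.254  0.458  1.134  0.44   1.797 -1.178]
t 10.05 tcp plat [126.6  83.5 300.8] F [0.9 0.2 0.7]
rot deg(tool) [-5.32 -0.88 48.89] world target [ 563.2 -262.7  258.9]
shift cm after rot [-30.32  -6.96   0.3 ]  without rot [-14.72 -27.36   1.63]
t 10.05 tcp plat [126.6  83.5 300.8] F [0.9 0.2 0.7]
rot deg(tool) [-5.32 -0.88 48.89] world target [ 558.  -207.1  129. ]
shift cm after rot [-31.91  -6.96  14.34]  without rot [-16.47 -27.49  15.65]
```

Call:
play_rows:
  moves: [0.5,0,0,0,-0.89,-0.15,8.15,0.5,0,0,0,-0.89,-0.15,8.15,0.5,0,0,0,-0.89,-0.15,8.15,0.5,0,0,0,-0.89,-0.15,8.15,0.5,0,0,0,-0.89,-0.15,8.15,0.5,0,0,0,-0.89,-0.15,8.15,0.5,0,0,0,0,0,0]

```text
clock: 10.75
tool_pos: [608.0, 4.5, 411.9]
tool_rot: [0.65, 0.716, 0.173, -0.189]
ft_force: [0.1, 0.1, 0.3]
width: 0.053
```

Call:
play_rows:
  moves: [0.5,-3.8,-0.87,0.04,0,0,0,0.5,-3.8,-0.87,0.04,0,0,0,0.5,-3.8,-0.87,0.04,0,0,0,0.5,-3.8,-0.87,0.04,0,0,0,0.5,-3.8,-0.87,0.04,0,0,0,0.5,-3.8,-0.87,0.04,0,0,0,0.5,-3.8,-0.87,0.04,0,0,0,0.5,-3.8,-0.87,0.04,0,0,0,0.5,0,0,0,0,0,0,0.5,0,0,0,0,0,0]

```text
clock: 11.75
tool_pos: [565.3, -264.2, 258.0]
tool_rot: [0.648, 0.717, 0.173, -0.189]
ft_force: [0.9, 0.0, -0.3]
width: 0.051
```

```bash
python3 - <<'E'
from look import *
for c in ([57,-145,36],[57,-130,36],[57,-100,37]): go(c,leany2(25),.082)
t=cam('top'); print(tops(t)); save(t,'x.png',(290,190,450,330),4)
E
```

```text
t 11.75 tcp plat [  58.9 -191.7  169.3] F [ 0.9  0.  -0.3]
rot deg(tool) [-0.01 -0.02  0.42] world target [ 558.  -207.1  129. ]
shift cm after rot [-1.4  -0.19 14.05]  without rot [-1.4  -0.2  14.05]
t 11.75 tcp plat [  58.9 -191.7  169.3] F [ 0.9  0.  -0.3]
rot deg(tool) [-0.01 -0.02  0.42] world target [ 556.6 -192.2  130.2]
shift cm after rot [-0.04 -0.19 14.69]  without rot [-0.04 -0.19 14.69]
t 11.75 tcp plat [  58.9 -191.7  169.3] F [ 0.9  0.  -0.3]
rot deg(tool) [-0.01 -0.02  0.42] world target [ 553.8 -162.6  133.7]
shift cm after rot [ 2.72 -0.19 15.87]  without rot [ 2.72 -0.17 15.87]
(np.float64(0.08092904421118452), np.float64(140.63350958717078), 151)
```

Call:
play_rows:
  moves: [0.5,-0.7,-0.1,3,0,0,0,0.5,-0.7,-0.1,3,0,0,0,0.5,0,0,3,0,0,0,0.5,0,0,3,0,0,0,0.5,0,0,2.05,0,0,0,0.5,0,0,0,0,0,0,0.5,0.45,0,0.21,0,0,0,0.5,0.45,0,0.21,0,0,0,0.5,0.45,0,0.21,0,0,0,0.5,0,0,0,0,0,0]

```text
clock: 12.8
tool_pos: [556.9, -192.4, 131.3]
tool_rot: [0.649, 0.717, 0.173, -0.188]
ft_force: [-0.3, 0.4, -0.5]
width: 0.051
```

```bash
python3 - <<'E'
from look import *
for c in ([57,-130,36],[57,-110,36],[57,-95,36]): go(c,leany2(25),.08)
s=cam('scene');save(s,'s4.png',(190,130,370,280),4.4)
E
```

```text
t 12.8 tcp plat [  57.3 -130.2   36.8] F [-0.3  0.4 -0.5]
rot deg(tool) [ 0.04 -0.05  0.34] world target [ 556.6 -192.2  130.5]
shift cm after rot [-0.02 -0.03  0.08]  without rot [-0.02 -0.03  0.08]
t 12.8 tcp plat [  57.3 -130.2   36.8] F [-0.3  0.4 -0.5]
rot deg(tool) [ 0.04 -0.05  0.34] world target [ 554.7 -172.3  132.1]
shift cm after rot [ 1.8  -0.03  0.93]  without rot [ 1.8  -0.02  0.93]
t 12.8 tcp plat [  57.3 -130.2   36.8] F [-0.3  0.4 -0.5]
rot deg(tool) [ 0.04 -0.05  0.34] world target [ 553.3 -157.5  133.3]
shift cm after rot [ 3.16 -0.03  1.56]  without rot [ 3.15 -0.01  1.57]
```

View pics/s4.png

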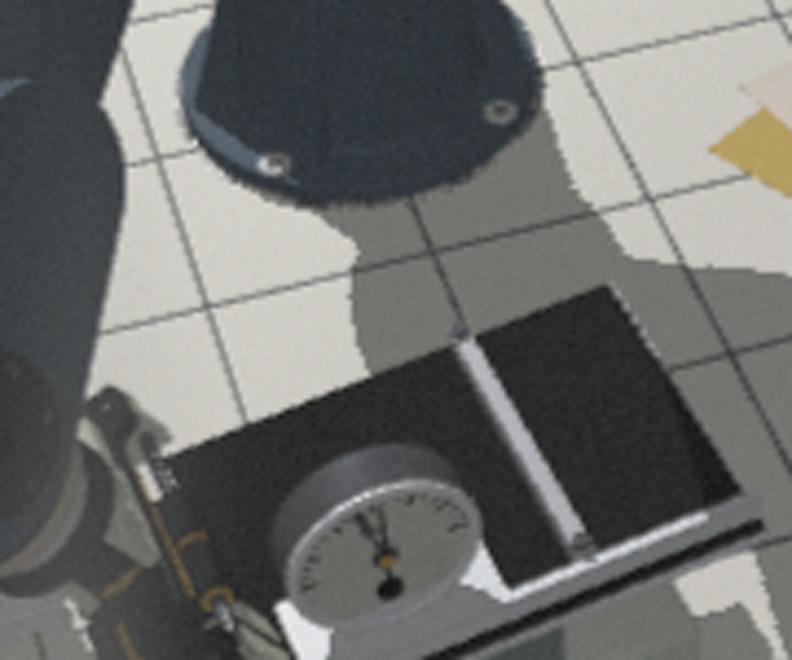

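The finger stands just behind the foot's -y end (260,640); the gauge is upright along the rail. I push towards the bar.

Call:
play_rows:
  moves: [0.5,0.45,0,0.21,0,0,0,0.5,0.45,0,0.21,0,0,0,0.5,0.45,0,0.21,0,0,0,0.5,0.45,0,0.21,0,0,0,0.5,0.45,0,0.21,0,0,0,0.5,0,0,0,0,0,0]

```text
clock: 13.45
tool_pos: [554.1, -167.4, 132.6]
tool_rot: [0.649, 0.716, 0.173, -0.189]
ft_force: [-0.1, -0.4, -0.6]
width: 0.053
```

```bash
python3 - <<'E'
from look import *
t=cam('top'); a=tops(t)[0]; print(a)
for c in ([57,-105,36],[57,-88,36]): go(c,leany2(25),a)
E
```

```text
0.07358125494181122
t 13.5 tcp plat [  56.8 -105.4   35.3] F [0.3 0.2 1.2]
rot deg(tool) [-0.03 -0.5   0.3 ] world target [ 554.2 -167.2  133.2]
shift cm after rot [ 0.06  0.02 -0.05]  without rot [ 0.06  0.02 -0.05]
t 13.5 tcp plat [  56.8 -105.4   35.3] F [0.3 0.2 1.2]
rot deg(tool) [-0.03 -0.5   0.3 ] world target [ 552.7 -150.3  134.4]
shift cm after rot [1.6  0.02 0.67]  without rot [1.6  0.03 0.68]
```

Call:
play_rows:
  moves: [0.5,0.4,0,0.16,0,0,0,0.5,0.4,0,0.16,0,0,0,0.5,0.27,0,0.11,0,0,0,0.5,0,0,0,0,0,0]

```text
clock: 13.9
tool_pos: [553.1, -156.4, 134.2]
tool_rot: [0.649, 0.716, 0.173, -0.189]
ft_force: [0.2, 0.1, 0.7]
width: 0.055
```

Call:
play_rows:
  moves: [0.5,0.18,0,0.08,0,0,0,0.5,0,0,0,0,0,0]

```text
clock: 14.1
tool_pos: [552.9, -154.7, 134.3]
tool_rot: [0.649, 0.716, 0.173, -0.189]
ft_force: [-0.0, -1.8, 0.6]
width: 0.054
```

Call:
play_rows:
  moves: [0.5,0.09,0,0.04,0,0,0,0.5,0.09,0,0.04,0,0,0,0.5,0,0,0,0,0,0]

```text
clock: 14.4
tool_pos: [552.8, -152.8, 134.4]
tool_rot: [0.649, 0.716, 0.173, -0.189]
ft_force: [0.3, -2.6, 1.3]
width: 0.054
```

```bash
python3 - <<'E'
from look import *
t=cam('top'); a=tops(t)[0]; print(a)
go([57,-86,36],leany2(25),a)
for y in (-20,-25): print(y,[proj(t,gw([*p[:3],a],[60,y,0],X)[0]).round(1) for X in ((-25,55,14),(-25,-55,14))])
save(t,'t5.png',(290,210,410,310),5)
E
```

```text
0.047635295335269896
t 14.45 tcp plat [ 56.8 -91.4  33.8] F [ 0.6 -2.4  1.5]
rot deg(tool) [ 0.01 -1.94  0.28] world target [ 552.4 -147.5  136.9]
shift cm after rot [0.59 0.02 0.03]  without rot [0.58 0.02 0.05]
-20 [array([319.2, 250.9]), array([364.4, 246.1])]
-25 [array([321.3, 250.7]), array([366.5, 245.9])]
```

View pics/t5.png

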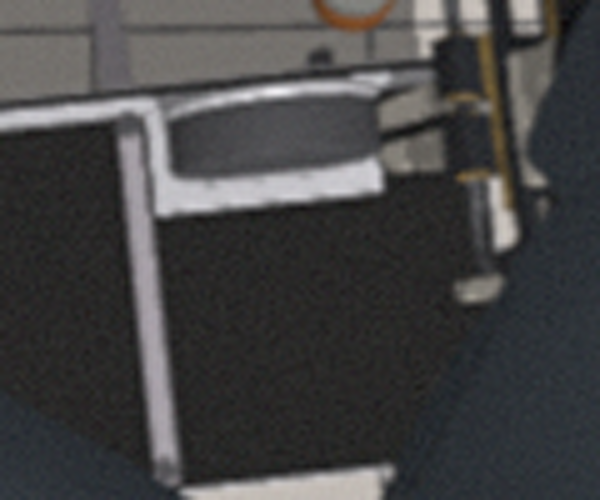

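Call:
play_rows:
  moves: [0.5,0.15,0,-0.08,0,0,0,0.5,0.09,0,0.03,0,0,0,0.5,0,0,0,0,0,0]

```text
clock: 14.75
tool_pos: [552.5, -150.9, 136.1]
tool_rot: [0.649, 0.716, 0.173, -0.189]
ft_force: [1.1, -2.0, 0.0]
width: 0.051
```

Call:
play_rows:
  moves: [0.5,0.09,0,0.03,0,0,0,0.5,0,0,0,0,0,0]

```text
clock: 14.95
tool_pos: [552.4, -150.0, 136.2]
tool_rot: [0.649, 0.716, 0.173, -0.189]
ft_force: [0.5, -2.4, 0.3]
width: 0.052
```

Call:
play_rows:
  moves: [0.5,0.09,0,0.03,0,0,0,0.5,0,0,0,0,0,0]

```text
clock: 15.15
tool_pos: [552.4, -149.1, 136.4]
tool_rot: [0.649, 0.716, 0.173, -0.189]
ft_force: [1.5, -2.0, 0.6]
width: 0.053
```

Call:
play_rows:
  moves: [0.5,0.09,0,0.03,0,0,0,0.5,0,0,0,0,0,0]

```text
clock: 15.35
tool_pos: [552.3, -148.6, 136.7]
tool_rot: [0.649, 0.716, 0.173, -0.188]
ft_force: [0.2, -4.7, 0.6]
width: 0.057
```

Call:
play_rows:
  moves: [0.5,0.09,0,0.03,0,0,0,0.5,0,0,0,0,0,0]

```text
clock: 15.55
tool_pos: [552.4, -148.2, 137.0]
tool_rot: [0.649, 0.716, 0.173, -0.188]
ft_force: [-0.1, -7.8, 2.9]
width: 0.053
```

Call:
play_rows:
  moves: [0.5,0.09,0,0.03,0,0,0,0.5,0,0,0,0,0,0]

```text
clock: 15.75
tool_pos: [552.4, -147.9, 137.2]
tool_rot: [0.65, 0.717, 0.172, -0.187]
ft_force: [-1.2, -11.8, 2.5]
width: 0.057
```

Bar contact is firm: the force climbed to 12 N, at the expected home position. I back off and check the fit.

Call:
play_rows:
  moves: [0.5,-0.3,0,-0.15,0,0,0,0.5,-0.5,0,-0.4,0,0,0,0.5,0,0,-2,0,0,0,0.5,0,0,-4,0,0,0,0.5,0,0,-4,0,0,0,0.5,0,0,-4.5,0,0,0,0.5,0,0,-4.5,0,0,0,0.5,0,0,-4,0,0,0]

```text
clock: 16.55
tool_pos: [563.4, -270.2, 339.7]
tool_rot: [0.649, 0.716, 0.173, -0.189]
ft_force: [-0.1, 0.5, 0.1]
width: 0.054
```

```bash
python3 - <<'E'
from look import *
s=cam('scene');t=cam('top'); print(tops(t)[0])
a=cv2.resize(s['frame'][200:275,240:345,::-1],None,fx=5.7,fy=5.7,interpolation=cv2.INTER_CUBIC)[:, :598]
b=cv2.resize(t['frame'][215:262,305:397,::-1],None,fx=6.5,fy=6.5,interpolation=cv2.INTER_CUBIC)[:, :598]
w=np.vstack([a,b]); cv2.imwrite('pics/c6.png',cv2.resize(w,None,fx=.8,fy=.8)); print(w.shape)
st=sensors.get_state(); print(st['joint_positions'].round(2))
# free end: vertical tool, y=+x
go([0,115,140],leany2(0),.03); go([0,115,36],leany2(0),.03)
E
```

```text
0.02892275127643246
(734, 598, 3)
[-0.68  0.59  1.1   0.38  1.81 -0.75]
t 16.65 tcp plat [  57.2 -205.2  243.1] F [0.1 0.  0.1]
rot deg(tool) [  0.38 -27.71   0.27] world target [477.2  44.7 248.4]
shift cm after rot [32.02 -5.72 10.31]  without rot [23.59 -5.7  23.99]
t 16.65 tcp plat [  57.2 -205.2  243.1] F [0.1 0.  0.1]
rot deg(tool) [  0.38 -27.71   0.27] world target [476.9  47.8 144.4]
shift cm after rot [32.02 -5.72 20.71]  without rot [18.76 -5.78 33.2 ]
```

View pics/c6.png

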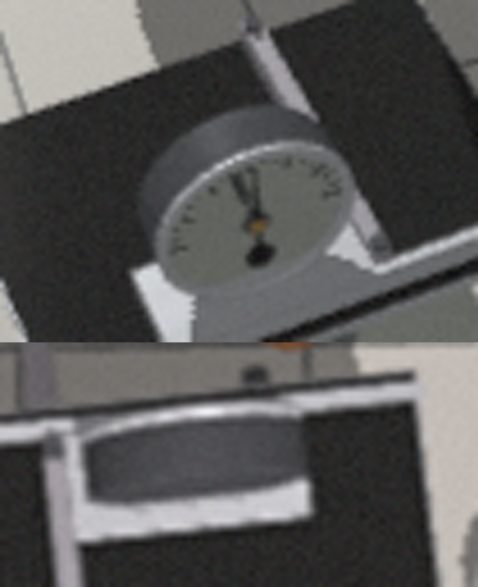

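Both views show the foot seated. In the scene half, its corner meets the bar and rail at (380,265). In the top half, the foot's end lies along the bar (75,440-540) and it is parallel to the rail. Next I measure the hands while flying to the free end.

```bash
cat > dial.py <<'E'
from look import *
def dial(N=4,tilt=None,xd=17,show=False):
    im=0
    for i in range(N):
        s=cam('scene'); im=im+s['frame'].astype(float)/N
    if tilt is None: tilt=np.median([tops(cam('top'))[0] for _ in range(3)])
    q=[*p[:3],tilt]; W=lambda y,z:proj(s,gw(q,[60,-20,0],[xd,y,z])[0])
    hub=W(0,66); u,v=hub.round().astype(int)
    hsv=cv2.cvtColor(im.astype(np.uint8),cv2.COLOR_RGB2HSV)[v-8:v+9,u-8:u+9]
    sat=(im[v-8:v+9,u-8:u+9,0]-im[v-8:v+9,u-8:u+9,2]).clip(15)-15
    yy,xx=np.mgrid[-8:9,-8:9]; c=np.array([(xx*sat).sum(),(yy*sat).sum()])/sat.sum()+[u,v]
    off=c-hub
    g=im.mean(2).astype(np.float32)
    th=np.arange(-.45,.65,.01); 
    def prof(r0,r1):
        out=[]
        for r in np.arange(r0,r1,1.):
            uv=np.array([W(-r*np.sin(a),66+r*np.cos(a)) for a in th])+off
            out.append(cv2.remap(g,uv[:,:1].astype(np.float32),uv[:,1:].astype(np.float32),cv2.INTER_CUBIC)[:,0])
        return np.mean(out,0)
    A=prof(26,39)
    print('tilt',round(tilt,4),'hub off',off.round(2))
    print(' '.join(f'{a:.2f}:{x:.0f}' for a,x in zip(th[::2],A[::2])))
    return th,A
E
python3 -c "
from dial import *
dial()"
```

```text
tilt 0.0237 hub off [-0.35 -0.98]
-0.45:96 -0.43:95 -0.41:96 -0.39:96 -0.37:96 -0.35:97 -0.33:97 -0.31:97 -0.29:97 -0.27:97 -0.25:97 -0.23:97 -0.21:98 -0.19:99 -0.17:100 -0.15:99 -0.13:96 -0.11:90 -0.09:84 -0.07:76 -0.05:69 -0.03:65 -0.01:65 0.01:68 0.03:73 0.05:79 0.07:81 0.09:79 0.11:74 0.13:67 0.15:60 0.17:54 0.19:49 0.21:47 0.23:48 0.25:53 0.27:63 0.29:73 0.31:83 0.33:89 0.35:93 0.37:95 0.39:96 0.41:96 0.43:97 0.45:96 0.47:95 0.49:94 0.51:94 0.53:95 0.55:96 0.57:96 0.59:97 0.61:97 0.63:97
```

Call:
play_rows:
  moves: [0,0,0,0,0.1,-6.9,0,0,0,0,0,0.1,-6.9,0,0,0,0,0,0.1,-6.9,0.1,0,0,0,0,0.1,-7,0.1,0,4,-0.72,0,0,0,0,0,4,-0.72,0,0,0,0,0,4,-0.72,0,0,0,0,0,4,-0.72,0,0,0,0,0,4,-0.72,0,0,0,0,0,4,-0.72,0,0,0,0,0,4,-0.72,0,0,0,0,0,4,-0.72,0,0,0,0]

```text
clock: 18.2
tool_pos: [474.7, 45.1, 348.6]
tool_rot: [0.672, 0.74, 0.01, -0.015]
ft_force: [0.8, 0.3, -0.2]
width: 0.005
```

```bash
python3 -c "
from dial import *
go([0,115,140],leany2(0),.03); go([0,115,36],leany2(0),.03)
dial()"
```

```text
t 18.2 tcp plat [ -2.5 118.7 240.1] F [ 0.8  0.3 -0.2]
rot deg(tool) [-0.3  -0.26  0.17] world target [477.2  44.7 248.4]
shift cm after rot [-0.37  0.25 10.01]  without rot [-0.42  0.3  10.01]
t 18.2 tcp plat [ -2.5 118.7 240.1] F [ 0.8  0.3 -0.2]
rot deg(tool) [-0.3  -0.26  0.17] world target [476.9  47.8 144.4]
shift cm after rot [-0.37  0.25 20.41]  without rot [-0.47  0.36 20.41]
tilt 0.0252 hub off [-0.29 -0.99]
-0.45:90 -0.43:90 -0.41:91 -0.39:91 -0.37:92 -0.35:92 -0.33:92 -0.31:93 -0.29:93 -0.27:92 -0.25:92 -0.23:92 -0.21:92 -0.19:93 -0.17:94 -0.15:94 -0.13:91 -0.11:85 -0.09:78 -0.07:70 -0.05:64 -0.03:62 -0.01:62 0.01:66 0.03:71 0.05:76 0.07:77 0.09:75 0.11:70 0.13:63 0.15:56 0.17:50 0.19:46 0.21:44 0.23:45 0.25:50 0.27:59 0.29:70 0.31:80 0.33:86 0.35:89 0.37:91 0.39:91 0.41:91 0.43:91 0.45:90 0.47:89 0.49:88 0.51:89 0.53:90 0.55:91 0.57:92 0.59:92 0.61:92 0.63:92
```

Call:
play_rows:
  moves: [0,-0.2,0.15,4,0,0,0,0,-0.2,0.15,4,0,0,0,0,0,0,4,0,0,0,0,0,0,4,0,0,0,0,0,0,3,0,0,0,0,0,0,1,0,0,0,0,0,0,0.5,0,0,0,0,0,0,0.5,0,0,0,0,0,0,0.4,0,0,0,0,0,0,0.3,0,0,0,0,0,0,0.3,0,0,0,0,0,0,0.3,0,0,0]

```text
clock: 19.75
tool_pos: [477.8, 47.4, 126.2]
tool_rot: [0.672, 0.74, 0.01, -0.014]
ft_force: [1.0, 3.3, 3.6]
width: 0.006
```

Call:
play_rows:
  moves: [0,0,0,0.25,0,0,0,0,0,0,0.25,0,0,0,0,0,0,0.25,0,0,0,0,0,0,0.2,0,0,0,0,0,0,0.15,0,0,0,0,0,0,0,0,0,0,0,0,0,0,0,0,0,0,0,0,0,0,0,0,0,0,0,0,0,0,0,0,0,0,0,0,0,0,0,0,0,0,0,0,0,0,0,0,0,0,0,0]

```text
clock: 20.95
tool_pos: [477.7, 47.7, 115.1]
tool_rot: [0.672, 0.74, 0.01, -0.014]
ft_force: [2.7, 3.8, 5.8]
width: 0.005
```

Call:
play_rows:
  moves: [0,0,0,0,0,0,0,0,0,0,0,0,0,0,0,0,0,0,0,0,0,0,0,0,0,0,0,0,0,0,0,0,0,0,0,0,0,0,0,0,0,0,0,0,0,0,0,0,0,0,0,0,0,0,0,0,0,0,0,0,0,0,0,0,0,0,0,0,0,0]

```text
clock: 21.95
tool_pos: [477.7, 47.7, 115.0]
tool_rot: [0.672, 0.74, 0.01, -0.014]
ft_force: [2.9, 3.4, 5.6]
width: 0.007
```

```bash
python3 -c "
from dial import *
print(sensors.get_state()['tool_pos'])
dial(tilt=-.14)
print(tops(cam('top')))"
```

```text
[477.66499307  47.70723341 115.04132277]
tilt -0.14 hub off [ 1.89 -1.94]
-0.45:93 -0.43:93 -0.41:94 -0.39:94 -0.37:95 -0.35:95 -0.33:94 -0.31:94 -0.29:94 -0.27:95 -0.25:95 -0.23:95 -0.21:95 -0.19:94 -0.17:94 -0.15:95 -0.13:95 -0.11:94 -0.09:93 -0.07:93 -0.05:94 -0.03:94 -0.01:93 0.01:88 0.03:82 0.05:73 0.07:62 0.09:52 0.11:44 0.13:37 0.15:33 0.17:33 0.19:38 0.21:48 0.23:60 0.25:72 0.27:81 0.29:87 0.31:90 0.33:93 0.35:94 0.37:93 0.39:92 0.41:90 0.43:90 0.45:91 0.47:93 0.49:94 0.51:94 0.53:95 0.55:95 0.57:94 0.59:94 0.61:94 0.63:94
(np.float64(-0.20489556243147117), np.float64(140.99212958614993), 103)
```

```bash
cat > df.py <<'E'
from dial import *
from scipy.optimize import curve_fit
G=lambda x,m,s:np.exp(-.5*((x-m)/s)**2)
two=lambda x,b,a1,m1,s1,a2,m2,s2:b-a1*G(x,m1,s1)-a2*G(x,m2,s2)
x0=np.arange(-.17,.36,.02)
y0=np.array([94,94,91,85,78,70,64,62,62,66,71,76,77,75,70,63,56,50,46,44,45,50,59,70,80,86,89],float)
k,_=curve_fit(two,x0,y0,[92,30,-.02,.06,48,.21,.06]); print('before: needle %.4f s %.3f a %.0f | set %.4f s %.3f a %.0f'%(k[2],k[3],k[1],k[5],k[6],k[4]))
th,A=dial(N=6); i=(th>-.15)&(th<.38)
g=lambda x,b,a,m,s:b-a*G(x,m,s)
q,_=curve_fit(g,th[i],A[i],[93,60,.2,.07]); print('merged',q.round(4))
st=sensors.get_state();print(st['clock'],st['tool_pos'].round(2),st['ft_force'].round(1))
E
python3 df.py
python3 - <<'E'
import sys; sys.path.insert(0,'.')
from h import *
im=np.mean([cam('scene')['frame'].astype(float) for _ in range(5)],0)[205:270,245:340,::-1].astype(np.uint8)
cv2.imwrite('pics/d7.png',cv2.resize(im,None,fx=8,fy=8,interpolation=cv2.INTER_CUBIC))
E
```

```text
before: needle -0.0251 s 0.060 a 36 | set 0.2053 s 0.074 a 55
tilt -0.2039 hub off [-0.51 -1.02]
-0.45:91 -0.43:91 -0.41:92 -0.39:93 -0.37:93 -0.35:94 -0.33:94 -0.31:94 -0.29:94 -0.27:94 -0.25:94 -0.23:94 -0.21:94 -0.19:94 -0.17:94 -0.15:94 -0.13:94 -0.11:94 -0.09:95 -0.07:95 -0.05:95 -0.03:94 -0.01:93 0.01:94 0.03:94 0.05:94 0.07:90 0.09:85 0.11:78 0.13:68 0.15:56 0.17:47 0.19:40 0.21:34 0.23:33 0.25:36 0.27:44 0.29:55 0.31:67 0.33:77 0.35:84 0.37:89 0.39:91 0.41:93 0.43:94 0.45:93 0.47:92 0.49:90 0.51:90 0.53:91 0.55:92 0.57:93 0.59:94 0.61:94 0.63:94
merged [9.48431e+01 6.27600e+01 2.22100e-01 6.96000e-02]
22.65 [477.66  47.73 115.05] [2.2 3.7 4.7]
```

View pics/d7.png

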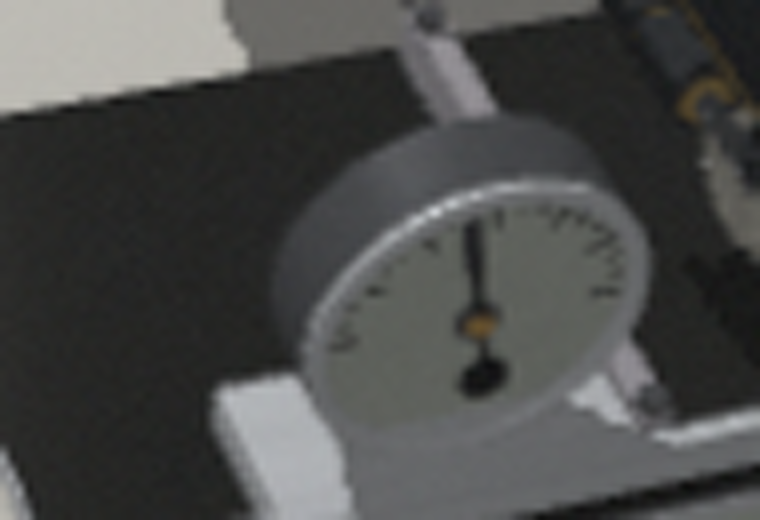

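The crop shows needle and set hand merged in one dark hand (475,220)-(480,320), bob at (483,375). The merged hand is no wider than the set hand was alone. The foot is still against the bar and rail. I hand in.

```bash
python3 -c "
from h import *
print(workorder.finish_job())"
```

```text
the job is handed in; nothing more can be done
None
```

I pushed the gauge home, first against the rail and then against the cross-bar, using the leaned fingers low on its foot, and backed off. I then pressed the free end down with the closed fingers. The job was handed in at about 23 s with the arm still holding the platform there.

**Home against the stops:**
- Contact showed as the push force rising to about 20 N at the rail and 12 N at the bar. At the bar the tool stood where home was predicted; at the rail it stopped about 4 mm short of the estimate, within what I put down to measuring error.
- The views after letting go show the foot along both stops. I did not measure any remaining gap.

**Pointer on the set hand:**
- Before pressing, the needle read -0.025 rad and the set hand about 0.205 rad.
- While holding, depth gave a tilt of 0.204 rad, and the two hands show as one dark hand no wider than the set hand was alone.
- The image angle of the merged hand came out at 0.222 rad. I put this 0.017 rad disagreement down to error in finding the hub.

**One slip on the way:** a wrist turn ran into joint 6's limit and the arm swung up, well away from everything. I redid the turn the other way round.

I moved nothing else on the bench on purpose, and no unexpected forces appeared, but I did not compare the bystander objects before and after.

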